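# Snap the bezel onto a desk clock

### The job

The brass bezel of the desk clock is laid on but not clicked in: press round its rim with your fingertips, section by section, until all four sections have snapped fully home. Only press: do not pick the clock up or push it out of its place, do not lean on the glass, and leave the other things on the bench alone.

Things in the scene. Friction and masses are not known exactly. Their poses are not given: they have to be found in the camera images.
- clock: Round desk clock lying on its back on the bench, dial up, loose, about 0.8 kg. Dark wooden case 150 mm across, 32 mm high; on it a brass snap-fit bezel in four separate quarter-ring sections a, b, c, d. Origin: centre of the underside; z up. In its frame section a is centred on +x, b on +y, c on -x, d on -y. It may lie turned to any angle.
- glass: Clear flat glass over the white dial, 102 mm across, fixed in the clock; its face is 42 mm above the bench, 4 mm below the top of a shut bezel section. Origin on the clock's axis, at the underside of the clock. Fragile: more than 5 N on it breaks it.
- rim_a_top (a point): Middle of the flat top of bezel section a (a small red dot), moving with it. The section is a brass quarter ring from 54 to 75 mm off the clock's axis (21 mm wide), 84 degrees long; this point is 64.5 mm off the axis. Top face 52 mm above the bench when standing proud, 46 mm when home. x points outward from the clock's axis, z up.
- rim_a (a joint): How far section a is pressed down, in m: 0 standing proud, 0.006 fully home; it slides straight down, wherever on it one presses. Sprung over-centre catch: it takes about 6 to 7 N to start it down, then gives way, snaps home by itself past half way and stays there; let go earlier, it springs back up. It stands proud at the start.
- rim_b_top (a point): Middle of the flat top of bezel section b (a small red dot), moving with it. The section is a brass quarter ring from 54 to 75 mm off the clock's axis (21 mm wide), 84 degrees long; this point is 64.5 mm off the axis. Top face 52 mm above the bench when standing proud, 46 mm when home. x points outward from the clock's axis, z up.
- rim_b (a joint): How far section b is pressed down, in m: 0 standing proud, 0.006 fully home; it slides straight down, wherever on it one presses. Sprung over-centre catch: it takes about 6 to 7 N to start it down, then gives way, snaps home by itself past half way and stays there; let go earlier, it springs back up. It stands proud at the start.
- rim_c_top (a point): Middle of the flat top of bezel section c (a small red dot), moving with it. The section is a brass quarter ring from 54 to 75 mm off the clock's axis (21 mm wide), 84 degrees long; this point is 64.5 mm off the axis. Top face 52 mm above the bench when standing proud, 46 mm when home. x points outward from the clock's axis, z up.
- rim_c (a joint): How far section c is pressed down, in m: 0 standing proud, 0.006 fully home; it slides straight down, wherever on it one presses. Sprung over-centre catch: it takes about 6 to 7 N to start it down, then gives way, snaps home by itself past half way and stays there; let go earlier, it springs back up. It stands proud at the start.
- rim_d_top (a point): Middle of the flat top of bezel section d (a small red dot), moving with it. The section is a brass quarter ring from 54 to 75 mm off the clock's axis (21 mm wide), 84 degrees long; this point is 64.5 mm off the axis. Top face 52 mm above the bench when standing proud, 46 mm when home. x points outward from the clock's axis, z up.
- rim_d (a joint): How far section d is pressed down, in m: 0 standing proud, 0.006 fully home; it slides straight down, wherever on it one presses. Sprung over-centre catch: it takes about 6 to 7 N to start it down, then gives way, snaps home by itself past half way and stays there; let go earlier, it springs back up. It stands proud at the start.
- pin_punch: Dark steel pin punch, 100 mm long, 10 mm thick, lying along its x; origin under the middle of its handle, on the bench. Loose bystander, to be left alone.
- eyeglass_ring: Ivory-coloured ring, 52 mm across, 30 mm high; origin centre of underside. Loose bystander, to be left alone.
- pocket_watch: Steel pocket watch, 46 mm across, 11 mm thick, crown to its +x; origin centre of underside. Loose bystander, to be left alone.
- ivory_cup: Small ivory cup, 40 mm across, 35 mm high; origin centre of underside. Loose bystander, to be left alone.
- parts_tray: Square ivory tray, 100 x 100 x 22 mm; origin centre of underside. Loose bystander, to be left alone.
- screwdriver: Screwdriver 150 mm long lying along its x; origin below its middle. Loose bystander, to be left alone.
- oil_jar: Small amber jar with a brass cap, 40 mm across, 50 mm high; origin centre of underside. Loose bystander, to be left alone.

How it is judged:
By the outcome, as a careful person would: the job done as asked, in the order asked, and still so for the second after the job is handed in, with the robot touching nothing.
It also fails if it takes over 45 s, if anything falls off the work surface, if the arm or the gripper's body presses on something with over 40 N, if the wrist force passes 120 N, or if a joint passes its speed limit or range.

### The arm

A 6-joint arm with a two-finger parallel gripper is mounted at the origin on the work surface. World frame = base frame: x ahead of the robot, y to its left, z up, the work surface at z = 0. Lengths are in m, angles in degrees, forces in N, time in s.
With the tool pointing down it reaches from about 0.35 to 0.875 m from the base axis. Payload 4.2 kg.
Tool frame: the origin (TCP) lies on the centre line of the jaws, within the pads' length; the fingertips stand 8 mm ahead of it and the grasp point (between the pads) lies 11 mm behind it; z points along the fingers, y is the direction in which the jaws open and shut (so a half turn about z gives the same grasp; the last joint's range is limited). The gripper opens to 87 mm and grips with 3 to 60 N. Pads are 19 mm wide; open, the fingers measure 117 mm over their backs; the gripper's body (75 mm by 190 mm) begins 51 mm behind the grasp point.
Start: joints at [-51.646, 22.042, 0.453, 0, -68.411, -14.817], TCP at [0.25, -0.573, 0.197] pointing down, gripper open.
Joint ranges: [-179.83, 179.83], [-69.29, 118.12], [-61.27, 80.66], [-181.25, 117.63], [-171.15, -9.14], [-177.46, 177.46]. Speed limits (degrees/s): [159.86, 159.86, 180, 180, 180, 180].

### API

Orientations are given as a 3x3 rotation matrix whose columns are the frame's x, y, z axes.
In Python, from station import sense, capture, finish_job, recognise gives the robot as it stands.
- The arm moves only by the tool apply_moves, never from a script. Its argument "plan" is a list that holds one entry, the list of rows, each a list of 7 numbers: the opening in per cent of the stroke, from 0 (shut) to 100 (fully open), then the shift along the world's x, y, z in units of 25 mm (1.0 is 25 mm), then the turn, a rotation vector about the world's x, y, z in rad. A call has 1 to 12 rows; each row shifts and turns the pose as measured when the row begins; what a row does not reach is not made up. A row lasts 1/12 s, in which the tool goes at most 41.7 mm and 7.16 degrees, less where a joint would pass 70% of its speed; a pose out of reach is approached as far as the arm can. A call is refused whole if a number of a shift passes 1 or a number of a turn 0.125, either way. A call with a gripper value outside its range is refused whole. The fingers move at their own pace and stop on an object; the grip force is fixed at half the most. Time passes only in rows, so rows that do not move let the fingers close. It gives the time, the measured TCP pose, the force and the opening at its end, in the units of the state.
- sense(): the state, without advancing time (a new reading comes with each control period).
- capture(name): name is "scene" or "top" or "wrist"; returns a dict with "pixels" (480x640x3 uint8, red, green, blue), "depth" (480x640 float32, m along the optical axis (not along the pixel's ray), 0 where there is no reading), "mtx" (3x3 intrinsics, pixels), "R" (3x3) and "t" (3): a world point X has camera coordinates R X + t; the wrist camera has in their place "mount" (4x4, takes a point from camera to tool coordinates, whose origin is the TCP and whose axes are the flange's). Camera axes: x right, y down, z forward; pixel columns grow to the right and rows downward; lengths in m; the calibration is good to about 2 mm. A picture is of the moment at which its call begins: read the wrist's pose just before it.
- finish_job(): hands the job in, once; it reports no verdict.
Trained networks look in a picture, given as the dict that the camera call returned (one of the last four; its "shot" number tells which), for a name from the list of things; names that differ only in an ending like _2 or _b are one class to them, and where a whole thing is asked for, a point or a joint stands for the part that bears it (a point fixed in the world has none). Each returns a list of dicts, best first, with "score" (0 to 1); they miss things now and then, are a little off and sometimes report something else, mostly with a low value. They report only what shows in the picture. A call takes as long as a camera call.
- recognise(label, picture): "at" ([x, y, z] in m, in the coordinates of the camera as it stood for that picture, good to about 4 mm: the middle of the surface that is visible of it).
The state is a dict: "time_s": time; "joints": joint angles; "joint_velocities": joint speeds; "effort": joint torques, N m; "tcp_pos": TCP position; "ee_rot": TCP orientation; "wrist_force": force on the tool from outside, world axes, zero at the start; "moment": the same for the moment, N m; "gripper_width": opening from 0.0 (shut) to 1.0 (fully open).
Only numpy, scipy, OpenCV 4.12 (cv2) and the standard library are available. Lean on these libraries where they do the work, as an engineer would, in place of code of your own. Each camera call takes 0.05 s, during which the arm holds its last target.

## Working session

There is one attempt and no reset: what is moved stays moved. The work goes in short steps, Python scripts to look and compute and a tool call to move; the robot and the scene stay as the last step left them, time stands still between calls to the robot, and variables do not carry over. Pictures are saved under pics/ and viewed, and the job is handed in when it is done.

Besides the shell and the picture viewer there is one more tool, called by a JSON object that holds its "fn" and its "kwargs", one argument or row to a line. apply_moves: Moves the arm, as the interface text tells. Its arguments: {"type":"object","properties":{"plan":{"type":"array","items":{"type":"array","items":{"type":"array","items":{"type":"number"}}}}},"required":["plan"]}

```bash
mkdir -p pics; ls
cat > h.py <<'E'
import numpy as np, cv2
from station import sense, capture, finish_job, recognise
def save(p,n): cv2.imwrite('pics/'+n+'.png', p['pixels'][:,:,::-1])
def world(p,c): return p['R'].T@(np.array(c)-p['t'])
def cloud(p):
    v,u=np.mgrid[0:480,0:640]; d=p['depth']; K=p['mtx']
    c=np.stack([(u-K[0,2])/K[0,0]*d,(v-K[1,2])/K[1,1]*d,d],-1)
    return (c-p['t'])@p['R']
E
python3 - <<'E'
from h import *
s=sense(); print(s['time_s'],s['tcp_pos'],s['ee_rot'],s['gripper_width'])
for n in('top','scene'):
    p=capture(n); save(p,n+'1')
    for l in ('clock','rim_a_top','glass'):
        for r in recognise(l,p)[:6]: print(n,l,round(r['score'],2),world(p,r['at']).round(4))
E
```

```text
pics
0.0 [ 0.2493594  -0.57236407  0.19555442] [[-9.16858671e-01 -3.99210770e-01 -9.68279913e-04]
 [-3.99211934e-01  9.16856497e-01  1.99907154e-03]
 [ 8.97228401e-05  2.21941497e-03 -9.99997533e-01]] 1.0004570214244648
top clock 0.88 [ 0.5657 -0.132   0.0424]
top rim_a_top 0.75 [ 0.5474 -0.1898  0.0483]
top glass 0.81 [ 0.5704 -0.131   0.0445]
top glass 0.4 [ 0.5299 -0.2458  0.0086]
scene clock 0.65 [ 0.5824 -0.1208  0.0403]
scene rim_a_top 0.84 [ 0.5477 -0.1875  0.0536]
scene glass 0.81 [ 0.5704 -0.1293  0.0432]
scene glass 0.34 [0.6121 0.4259 0.0484]
```

View pics/top1.png

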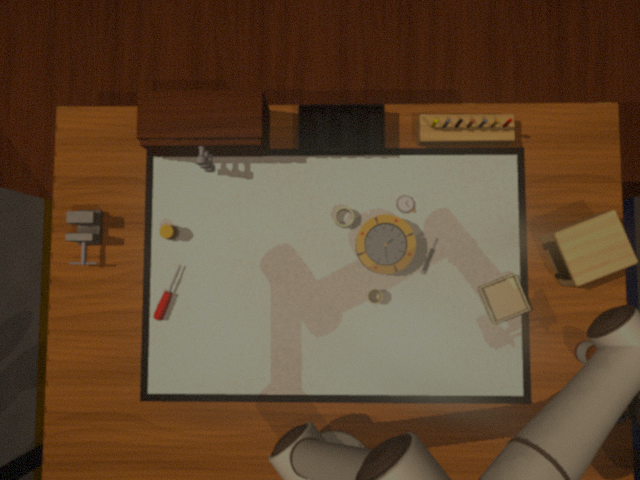

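View pics/scene1.png

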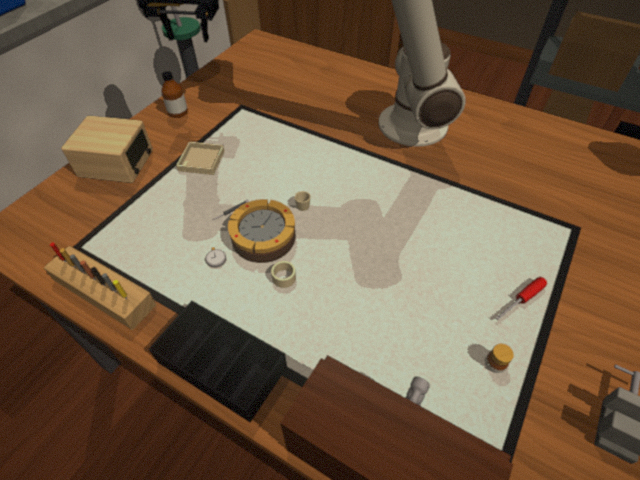

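Run:
```python
from h import *
p=capture('top'); W=cloud(p); np.savez('top.npz',**{k:p[k] for k in('pixels','depth','mtx','R','t')})
a=p['pixels'].astype(int); r,g,b=a[...,0],a[...,1],a[...,2]
d=np.hypot(W[...,0]-.570,W[...,1]+.130)
m=((r>120)&(g<80)&(b<80)&(d<.1)).astype(np.uint8)
n,l,st,c=cv2.connectedComponentsWithStats(m)
for i in range(1,n): print(st[i,4],c[i].round(1),W[l==i].mean(0).round(4))
z=W[...,2]; m=(z>.048)&(z<.057)&(d<.095)
P=W[m]; print(len(P), np.percentile(z[m],[10,50,90]))
A=np.c_[2*P[:,:2],np.ones(len(P))]
from scipy.optimize import minimize
f=lambda c:(np.percentile(np.hypot(*(P[:,:2]-c).T),98)-np.percentile(np.hypot(*(P[:,:2]-c).T),2))
o=minimize(f,[.570,-.130],method='Nelder-Mead');rr=np.hypot(*(P[:,:2]-o.x).T);print(o.x,np.percentile(rr,[1,50,99]))
```

```text
4 [395.5 220.5] [ 0.6304 -0.1575  0.0513]
2 [362.  233.5] [ 0.5976 -0.0731  0.0508]
3 [409.3 253.7] [ 0.5466 -0.1909  0.0545]
1220 [0.04936124 0.05275371 0.05556428]
[ 0.57319357 -0.13256481] [0.02441447 0.06475173 0.07676662]
```

{"fn": "apply_moves", "kwargs": {
  "plan": [
    [[0, 0.5, 0.8, 0.5, 0, 0, 0.1], [0, 0.7, 1, 0.3, 0, 0, 0.1], [0, 0.7, 1, 0.3, 0, 0, 0.1], [0, 0.7, 1, 0.3, 0, 0, 0.1], [0, 0.7, 1, 0.3, 0, 0, 0.1], [0, 0.7, 1, 0.3, 0, 0, 0.1], [0, 0.7, 1, 0, 0, 0, 0.1], [0, 0.7, 1, 0, 0, 0, 0.04], [0, 0.7, 1, 0, 0, 0, 0], [0, 0.7, 1, 0, 0, 0, 0], [0, 0.7, 1, 0, 0, 0, 0], [0, 0.7, 1, 0, 0, 0, 0]]
  ]
}}

```text
time_s: 1.45
tcp_pos: [0.458, -0.2679, 0.2489]
ee_rot: [[-0.383, -0.924, 0.001], [-0.924, 0.383, -0.003], [0.002, -0.002, -1.0]]
wrist_force: [0.5, -0.2, -1.3]
gripper_width: 0.171
```

{"fn": "apply_moves", "kwargs": {
  "plan": [
    [[0, 0.7, 0.9, 0, 0, 0, 0], [0, 0.7, 0.9, 0, 0, 0, 0], [0, 0.7, 0.9, 0, 0, 0, 0], [0, 0.7, 0.9, 0, 0, 0, 0], [0, 0.7, 0.9, 0, 0, 0, 0], [0, 0.7, 0.8, 0, 0, 0, 0], [0, 0, 0, 0, 0, 0, 0]]
  ]
}}

```text
time_s: 2.03
tcp_pos: [0.5696, -0.1233, 0.2503]
ee_rot: [[-0.377, -0.926, 0.006], [-0.926, 0.377, -0.003], [0.0, -0.006, -1.0]]
wrist_force: [-0.2, -1.5, 0.1]
gripper_width: 0.007
```

```bash
cat > look.py <<'E'
import sys
from h import *
s=sense(); p=capture('wrist'); save(p,sys.argv[1])
T=np.eye(4);T[:3,:3]=s['ee_rot'];T[:3,3]=s['tcp_pos'];T=T@p['mount']
p['R']=T[:3,:3].T; p['t']=-p['R']@T[:3,3]
print(s['tcp_pos'].round(4) if hasattr(s['tcp_pos'],'round') else s['tcp_pos'])
W=cloud(p); z=W[...,2]
a=p['pixels'].astype(int); r,g,b=a[...,0],a[...,1],a[...,2]
d=np.hypot(W[...,0]-.570,W[...,1]+.130)
m=((r>110)&(g<r*.45)&(b<r*.45)&(d<.1)&(p['depth']>0)&(z>.03)).astype(np.uint8)
n,l,st,c=cv2.connectedComponentsWithStats(m)
for i in range(1,n):
    if st[i,4]>8: print(st[i,4],c[i].round(1),W[l==i].mean(0).round(4))
for l in('rim_a_top','clock','glass'):
    for q in recognise(l,p)[:5]: print(l,round(q['score'],2),world(p,q['at']).round(4))
E
python3 look.py w1
```

```text
[ 0.5696 -0.1233  0.2503]
31 [316.  142.2] [ 0.5458 -0.1902  0.0537]
28 [255.5 201.2] [ 0.6308 -0.1574  0.0536]
26 [373.4 204.8] [ 0.5127 -0.1052  0.0536]
22 [312.9 259.1] [ 0.5978 -0.0724  0.0539]
rim_a_top 0.9 [ 0.5436 -0.1861  0.0549]
rim_a_top 0.57 [ 0.6292 -0.1577  0.0537]
clock 0.93 [ 0.5767 -0.1357  0.043 ]
glass 0.63 [ 0.5728 -0.1315  0.045 ]
```

View pics/w1.png

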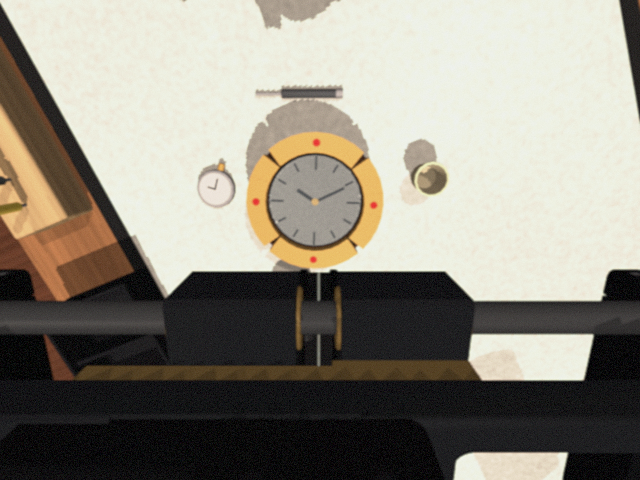

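{"fn": "apply_moves", "kwargs": {
  "plan": [
    [[0, 0.29, 0.53, -0.8, 0, 0, -0.02], [0, 0.29, 0.53, -1, 0, 0, 0], [0, 0.29, 0.53, -1, 0, 0, 0], [0, 0.29, 0.53, -1, 0, 0, 0], [0, 0, 0, -1, 0, 0, 0], [0, 0, 0, -1, 0, 0, 0], [0, 0, 0, -0.7, 0, 0, 0], [0, 0, 0, 0, 0, 0, 0]]
  ]
}}

```text
time_s: 2.9
tcp_pos: [0.5928, -0.082, 0.0886]
ee_rot: [[-0.413, -0.91, 0.016], [-0.911, 0.413, -0.005], [-0.003, -0.017, -1.0]]
wrist_force: [-0.6, 0.5, 0.7]
gripper_width: 0.005
```

{"fn": "apply_moves", "kwargs": {
  "plan": [
    [[0, 0.24, 0.48, -0.2, 0.005, 0.016, 0], [0, 0, 0, -0.2, 0, 0, 0], [0, 0, 0, -0.2, 0, 0, 0], [0, 0, 0, 0, 0, 0, 0]]
  ]
}}

```text
time_s: 3.23
tcp_pos: [0.5998, -0.0723, 0.0759]
ee_rot: [[-0.417, -0.909, 0.003], [-0.909, 0.417, 0.0], [-0.001, -0.003, -1.0]]
wrist_force: [-0.4, -0.3, -0.2]
gripper_width: 0.006
```

{"fn": "apply_moves", "kwargs": {
  "plan": [
    [[0, 0, 0, -0.3, 0, 0, 0], [0, 0, 0, -0.2, 0, 0, 0], [0, 0, 0, -0.12, 0, 0, 0], [0, 0, 0, -0.08, 0, 0, 0], [0, 0, 0, -0.08, 0, 0, 0]]
  ]
}}

```text
time_s: 3.65
tcp_pos: [0.6013, -0.0729, 0.0578]
ee_rot: [[-0.417, -0.909, 0.009], [-0.909, 0.417, 0.0], [-0.004, -0.008, -1.0]]
wrist_force: [0.2, -0.0, -0.3]
gripper_width: 0.006
```

{"fn": "apply_moves", "kwargs": {
  "plan": [
    [[0, 0, 0.05, -0.08, 0, 0.008, 0], [0, 0, 0, -0.08, 0, 0, 0]]
  ]
}}

```text
time_s: 3.82
tcp_pos: [0.6013, -0.0716, 0.0536]
ee_rot: [[-0.417, -0.909, 0.001], [-0.909, 0.417, 0.0], [-0.0, -0.0, -1.0]]
wrist_force: [-0.8, 0.4, 0.4]
gripper_width: 0.009
```

{"fn": "apply_moves", "kwargs": {
  "plan": [
    [[0, 0, 0, -0.08, 0, 0, 0], [0, 0, 0, -0.08, 0, 0, 0]]
  ]
}}

```text
time_s: 3.98
tcp_pos: [0.6015, -0.0715, 0.0492]
ee_rot: [[-0.417, -0.909, 0.001], [-0.909, 0.417, 0.0], [-0.0, -0.0, -1.0]]
wrist_force: [-0.9, 0.1, -0.2]
gripper_width: 0.011
```

Run:
```python
from h import *
for n in('top','scene','wrist'):
    p=capture(n); save(p,n+'2')
    im=p['pixels'][:,:,::-1]
    if n=='top': cv2.imwrite('pics/top2c.png',cv2.resize(im[190:310,310:470],None,fx=5,fy=5,interpolation=2))
    if n=='scene': cv2.imwrite('pics/scene2c.png',cv2.resize(im[150:300,180:340],None,fx=4,fy=4,interpolation=2))
s=sense();print(s['tcp_pos'],s['wrist_force'],s['gripper_width'])
```

```text
[ 0.60127807 -0.0715546   0.04915079] [-0.07359153  0.25005708  0.6875314 ] 0.007991785998884126
```

View pics/scene2c.png

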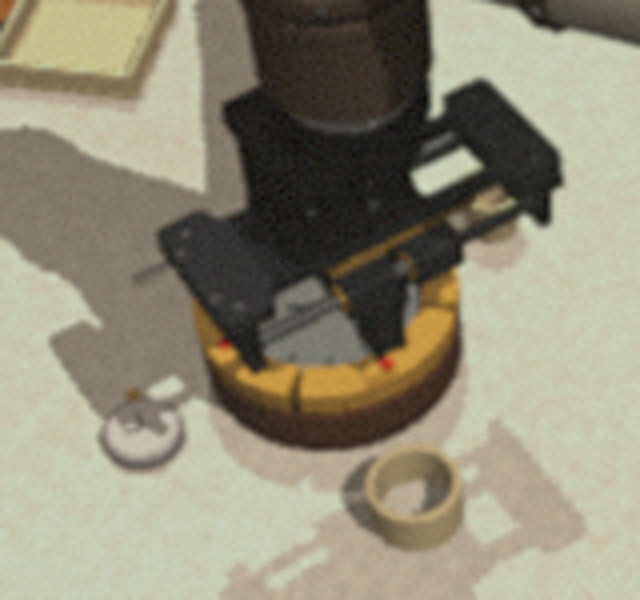

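View pics/wrist2.png

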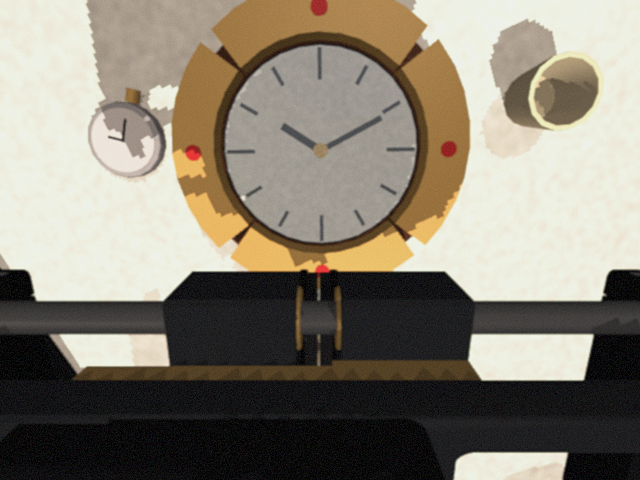

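View pics/top2c.png

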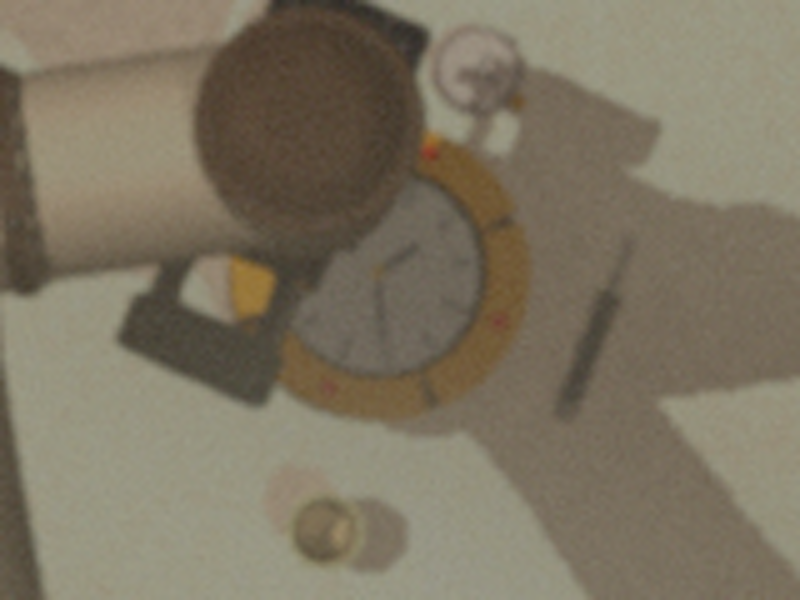

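```bash
cat >> look.py <<'E'
print('bench z', np.median(z[(p['depth']>0)&(z<.03)&(r>180)]) )
print('cam->tool', p['mount'].round(3).tolist())
E
python3 look.py w2
python3 - <<'E'
from h import *
# scene cam: where TCP tip would project
p=capture('scene'); s=sense()
W=cloud(p)
tip=np.array(s['tcp_pos'])+np.array(s['ee_rot'])[:,2]*.008
c=p['R']@tip+p['t']; uv=p['mtx']@c; print('tip px',uv[:2]/uv[2], 'depth',c[2])
for dot in ([.5978,-.0724,.052],):
    c=p['R']@np.array(dot)+p['t']; uv=p['mtx']@c; print('dot px',uv[:2]/uv[2])
u,v=(uv[:2]/uv[2]).astype(int)
for vv in range(v-22,v+10,2): print(vv,W[vv,u-3:u+12:3].round(3).tolist())
E
```

```text
[ 0.6013 -0.0716  0.0492]
203 [318.9   6.6] [ 0.5463 -0.1898  0.0537]
175 [448.6 148.7] [ 0.5132 -0.105   0.0537]
178 [193.1 152.2] [ 0.6312 -0.1573  0.0537]
91 [322.1 269.1] [ 0.5972 -0.0746  0.058 ]
rim_a_top 0.59 [ 0.55   -0.1827  0.0553]
rim_a_top 0.51 [ 0.4332 -0.1029  0.0234]
clock 0.87 [ 0.5749 -0.1419  0.0443]
glass 0.7 [ 0.5712 -0.137   0.0477]
glass 0.16 [ 0.5468 -0.1845  0.055 ]
bench z 0.0022793294594065663
cam->tool [[-0.0, -0.967, -0.256, 0.07], [1.0, -0.0, 0.0, 0.0], [-0.0, -0.256, 0.967, -0.19], [0.0, 0.0, 0.0, 1.0]]
tip px [276.04363804 244.97051856] depth 0.9795325664027168
dot px [276.26275187 240.68461073]
218 [[0.63, -0.046, 0.172], [0.625, -0.043, 0.169], [0.615, -0.043, 0.16], [0.611, -0.039, 0.158], [0.61, -0.033, 0.16]]
220 [[0.631, -0.046, 0.167], [0.626, -0.042, 0.165], [0.597, -0.059, 0.127], [0.536, -0.099, 0.045], [0.608, -0.035, 0.152]]
222 [[0.633, -0.045, 0.164], [0.627, -0.043, 0.159], [0.622, -0.039, 0.156], [0.539, -0.097, 0.042], [0.544, -0.085, 0.054]]
224 [[0.633, -0.046, 0.158], [0.629, -0.042, 0.156], [0.599, -0.059, 0.116], [0.545, -0.093, 0.
[... 801 characters left out ...]
7, -0.065, 0.075], [0.59, -0.07, 0.054], [0.584, -0.066, 0.051], [0.582, -0.06, 0.053]]
240 [[0.6, -0.08, 0.052], [0.598, -0.072, 0.055], [0.591, -0.07, 0.049], [0.59, -0.062, 0.052], [0.586, -0.058, 0.05]]
242 [[0.605, -0.076, 0.053], [0.602, -0.071, 0.053], [0.598, -0.065, 0.051], [0.593, -0.061, 0.05], [0.587, -0.057, 0.045]]
244 [[0.61, -0.073, 0.053], [0.606, -0.067, 0.053], [0.603, -0.061, 0.053], [0.594, -0.061, 0.044], [0.582, -0.061, 0.03]]
246 [[0.614, -0.07, 0.052], [0.608, -0.067, 0.047], [0.601, -0.064, 0.042], [0.593, -0.062, 0.034], [0.586, -0.059, 0.029]]
248 [[0.615, -0.07, 0.047], [0.609, -0.066, 0.043], [0.601, -0.065, 0.034], [0.595, -0.061, 0.031], [0.586, -0.06, 0.022]]
```

Run:
```python
from h import *
s=sense();R=np.array(s['ee_rot']);t=np.array(s['tcp_pos'])
p=capture('scene');W=cloud(p)
a=p['pixels'].astype(int).sum(-1)
cv2.imwrite('pics/sc3.png',cv2.resize(p['pixels'][200:265,235:315,::-1],None,fx=9,fy=9,interpolation=0))
q=(W-t)@R   # tool coords
m=(np.abs(q[...,1])<.02)&(np.abs(q[...,0])<.03)&(a<150)
P=q[m]; 
o=np.argsort(-P[:,2])[:25]; vv,uu=np.nonzero(m)
for i in o: print(uu[i],vv[i],(P[i]*1000).round(0),a[vv[i],uu[i]])
w=capture('wrist');d=w['depth'];K=w['mtx']
v,u=np.mgrid[0:480,0:640];c=np.stack([(u-K[0,2])/K[0,0]*d,(v-K[1,2])/K[1,1]*d,d],-1)
T=c@w['mount'][:3,:3].T+w['mount'][:3,3]
for vv in range(262,370,8): print(vv,[(T[vv,uu]*1000).round(0).tolist() for uu in (250,312,340)])
```

```text
280 256 [-7.  3. 43.] 117
273 259 [ -5. -15.  43.] 117
276 258 [-7. -8. 42.] 132
283 254 [-7. 11. 42.] 123
278 257 [-8. -3. 42.] 125
278 256 [-5. -1. 41.] 143
281 255 [-7.  5. 41.] 129
271 259 [ -4. -19.  41.] 127
285 252 [-6. 17. 40.] 133
275 258 [ -7. -10.  40.] 98
276 257 [-6. -7. 40.] 134
282 254 [-7.  8. 40.] 125
283 253 [-6. 12. 40.] 138
274 258 [ -6. -12.  40.] 141
277 257 [-8. -5. 39.] 136
271 258 [ -3. -18.  39.] 137
284 252 [-6. 15. 38.] 137
280 255 [-8.  3. 38.] 129
279 256 [-9. -1. 38.] 126
273 258 [ -6. -15.  37.] 143
272 259 [ -8. -18.  37.] 132
282 253 [-7.  9. 37.] 145
284 253 [-9. 12. 37.] 130
277 256 [-7. -5. 36.] 142
286 251 [-8. 19. 36.] 147
262 [[7.0, -37.0, -4.0], [7.0, -3.0, -4.0], [6.0, 12.0, -3.0]]
270 [[-17.0, -48.0, 48.0], [2.0, -3.0, -4.0], [2.0, 12.0, -4.0]]
278 [[38.0, -16.0, -107.0], [10.0, -3.0, -36.0], [38.0, 6.0, -108.0]]
286 [[38.0, -15.0, -113.0], [10.0, -2.0, -45.0], [38.0, 5.0, -113.0]]
294 [[38.0, -15.0, -117.0], [10.0, -2.0, -53.0], [36.0, 5.0, -114.0]]
302 [[37.0, -14.0, -120.0], [33.0, -1.0, -111.0], [35.0, 5.0, -116.0]]
310 [[36.0, -14.0, -121.0], [32.0, -1.0, -113.0], [34.0, 5.0, -117.0]]
318 [[34.0, -14.0, -121.0], [31.0, -1.0, -115.0], [32.0, 5.0, -118.0]]
326 [[32.0, -14.0, -121.0], [29.0, -1.0, -116.0], [30.0, 5.0, -117.0]]
334 [[30.0, -14.0, -121.0], [26.0, -1.0, -113.0], [29.0, 5.0, -119.0]]
342 [[28.0, -14.0, -121.0], [1.0, -2.0, -76.0], [27.0, 5.0, -118.0]]
350 [[26.0, -14.0, -121.0], [-2.0, -2.0, -77.0], [23.0, 5.0, -116.0]]
358 [[24.0, -15.0, -120.0], [-6.0, -2.0, -76.0], [22.0, 5.0, -117.0]]
366 [[24.0, -14.0, -123.0], [24.0, -1.0, -124.0], [23.0, 5.0, -122.0]]
```

View pics/sc3.png

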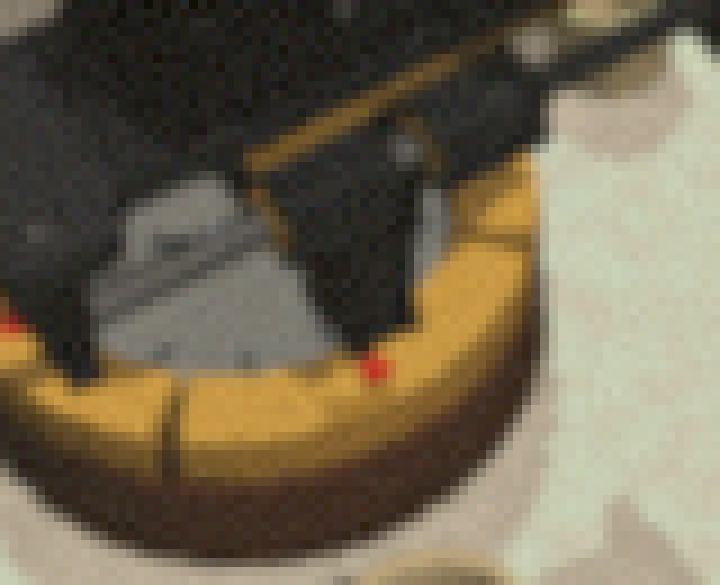

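{"fn": "apply_moves", "kwargs": {
  "plan": [
    [[0, 0, 0, -0.1, 0, 0, 0], [0, 0, 0, -0.1, 0, 0, 0], [0, 0, 0, -0.1, 0, 0, 0]]
  ]
}}

```text
time_s: 4.73
tcp_pos: [0.602, -0.0715, 0.0423]
ee_rot: [[-0.417, -0.909, 0.003], [-0.909, 0.417, 0.0], [-0.001, -0.002, -1.0]]
wrist_force: [0.8, 0.2, 0.5]
gripper_width: 0.004
```

```bash
cat > sc.py <<'E'
import sys
from h import *
p=capture('scene')
cv2.imwrite('pics/'+sys.argv[1]+'.png',cv2.resize(p['pixels'][195:270,220:310,::-1],None,fx=8,fy=8,interpolation=0))
s=sense();print(s['tcp_pos'],s['wrist_force'],s['gripper_width'])
E
python3 sc.py sc4
```

```text
[ 0.60153466 -0.07150991  0.04158137] [ 0.21886564  0.19182021 -0.38302625] 0.0061464588385476
```

View pics/sc4.png

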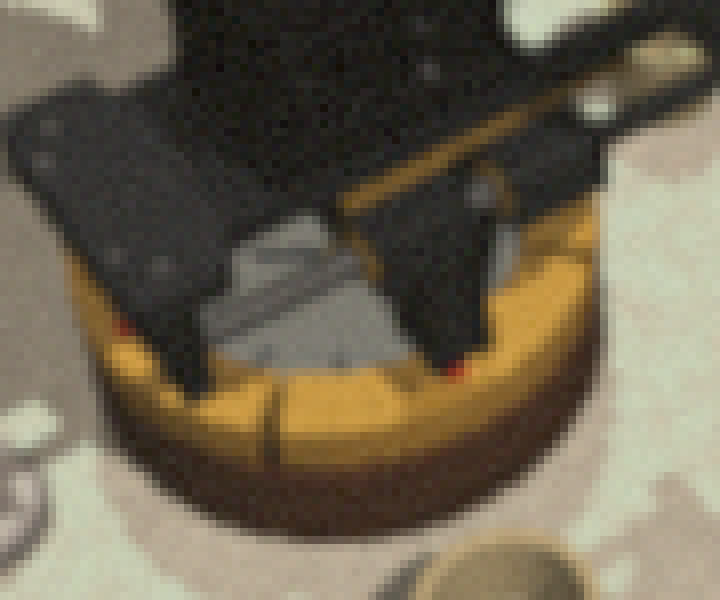

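Run:
```python
from h import *
s=sense();R=np.array(s['ee_rot']);t=np.array(s['tcp_pos'])
p=capture('scene');W=cloud(p);q=((W-t)@R*1000).round(0)
for v in range(228,245,1): print(v,[ (W[v,u,2]*1000).round(0) for u in range(268,284,2)], q[v,274],q[v,243],(W[v,243]*1000).round(0))
```

```text
228 [np.float64(157.0), np.float64(152.0), np.float64(151.0), np.float64(146.0), np.float64(106.0), np.float64(103.0), np.float64(102.0), np.float64(42.0)] [ -38.  -17. -105.] [ -30.  -77. -138.] [684. -76. 180.]
229 [np.float64(152.0), np.float64(149.0), np.float64(146.0), np.float64(109.0), np.float64(101.0), np.float64(102.0), np.float64(98.0), np.float64(43.0)] [-10.  -5. -67.] [ -34.  -79. -140.] [687. -74. 181.]
230 [np.float64(151.0), np.float64(147.0), np.float64(108.0), np.float64(106.0), np.float64(99.0), np.float64(98.0), np.float64(97.0), np.float64(53.0)] [-11.  -5. -65.] [ -35.  -79. -138.] [688. -73. 180.]
231 [np.float64(145.0), np.float64(100.0), np.float64(104.0), np.float64(103.0), np.float64(93.0), np.float64(95.0), np.float64(92.0), np.float64(54.0)] [-11.  -5. -61.] [ -38.  -81. -140.] [691. -71. 181.]
232 [np.float64(46.0), np.float64(91.0), np.float64(102.0), np.float64(98.0), np.float64(94.0), np.float64(92.0), np.float64(92.0), np.float64(54.0)] [ -9.  -5. -57.] [ -37.  -81. -136.] [691. -71. 178.]
233 [np.float64(42.0), np.float64(86.0), np.float64(99.0), n
[... 1670 characters left out ...]
(54.0), np.float64(53.0), np.float64(54.0)] [-10.  -8. -30.] [ -37.  -85. -112.] [694. -74. 153.]
242 [np.float64(51.0), np.float64(55.0), np.float64(54.0), np.float64(51.0), np.float64(53.0), np.float64(53.0), np.float64(52.0), np.float64(50.0)] [ 3. -3. -9.] [ -37.  -85. -110.] [694. -73. 151.]
243 [np.float64(51.0), np.float64(53.0), np.float64(51.0), np.float64(50.0), np.float64(52.0), np.float64(53.0), np.float64(49.0), np.float64(46.0)] [ 1. -4. -9.] [ -36.  -85. -106.] [694. -74. 147.]
244 [np.float64(55.0), np.float64(53.0), np.float64(53.0), np.float64(53.0), np.float64(53.0), np.float64(54.0), np.float64(50.0), np.float64(45.0)] [ -4.  -6. -12.] [ -34.  -85. -101.] [693. -76. 142.]
```

{"fn": "apply_moves", "kwargs": {
  "plan": [
    [[0, 0, 0, -0.1, 0, 0, 0], [0, 0, 0, -0.1, 0, 0, 0], [0, 0, 0, -0.1, 0, 0, 0], [0, 0, 0, -0.08, 0, 0, 0]]
  ]
}}

```text
time_s: 5.17
tcp_pos: [0.6017, -0.0716, 0.0316]
ee_rot: [[-0.417, -0.909, 0.002], [-0.909, 0.417, 0.0], [-0.001, -0.001, -1.0]]
wrist_force: [-0.2, 0.1, 0.4]
gripper_width: 0.004
```

{"fn": "apply_moves", "kwargs": {
  "plan": [
    [[0, 0, 0, -0.06, 0, 0, 0], [0, 0, 0, -0.06, 0, 0, 0]]
  ]
}}

```text
time_s: 5.33
tcp_pos: [0.6015, -0.0716, 0.0279]
ee_rot: [[-0.417, -0.909, 0.001], [-0.909, 0.417, 0.0], [-0.001, -0.001, -1.0]]
wrist_force: [0.4, -0.4, -0.4]
gripper_width: 0.003
```

{"fn": "apply_moves", "kwargs": {
  "plan": [
    [[0, 0, 0, -0.06, 0, 0, 0], [0, 0, 0, -0.06, 0, 0, 0]]
  ]
}}

```text
time_s: 5.5
tcp_pos: [0.6016, -0.0715, 0.0253]
ee_rot: [[-0.416, -0.909, 0.001], [-0.909, 0.416, 0.0], [-0.0, -0.001, -1.0]]
wrist_force: [-1.8, 1.0, 3.6]
gripper_width: 0.007
```

{"fn": "apply_moves", "kwargs": {
  "plan": [
    [[0, 0, 0, -0.06, 0, 0, 0], [0, 0, 0, -0.06, 0, 0, 0]]
  ]
}}

```text
time_s: 5.67
tcp_pos: [0.6017, -0.0715, 0.0225]
ee_rot: [[-0.416, -0.909, 0.001], [-0.909, 0.416, 0.0], [-0.001, -0.001, -1.0]]
wrist_force: [0.1, 0.5, -0.0]
gripper_width: 0.006
```

{"fn": "apply_moves", "kwargs": {
  "plan": [
    [[0, 0, 0, -0.06, 0, 0, 0], [0, 0, 0, -0.06, 0, 0, 0]]
  ]
}}

```text
time_s: 5.83
tcp_pos: [0.6021, -0.0713, 0.0199]
ee_rot: [[-0.416, -0.909, 0.002], [-0.909, 0.416, 0.0], [-0.001, -0.002, -1.0]]
wrist_force: [-3.9, 3.8, 15.6]
gripper_width: 0.009
```

{"fn": "apply_moves", "kwargs": {
  "plan": [
    [[0, 0, 0, 0.6, 0, 0, 0], [0, 0, 0, 1, 0, 0, 0], [0, 0, 0, 0.4, 0, 0, 0], [0, -0.38, -0.81, 0, 0, 0, 0], [0, -0.38, -0.81, 0, 0, 0, 0], [0, -0.38, -0.81, 0, 0, 0, 0], [0, -0.38, -0.81, 0, 0, 0, 0], [0, -0.38, -0.81, 0, 0, 0, 0], [0, -0.38, -0.81, 0, 0, 0, 0], [0, 0, 0, 0, 0, 0, 0]]
  ]
}}

```text
time_s: 6.67
tcp_pos: [0.5432, -0.1954, 0.0683]
ee_rot: [[-0.413, -0.911, 0.004], [-0.911, 0.413, 0.001], [-0.003, -0.003, -1.0]]
wrist_force: [0.1, 0.4, -0.4]
gripper_width: 0.004
```

```bash
python3 look.py w3|head -6
python3 - <<'E'
from h import *
p=capture('top');save(p,'t3');W=cloud(p)
for P in ([.5978,-.0724],[.5127,-.1052],[.6308,-.1574],[.5458,-.1902]):
    d=np.hypot(W[...,0]-P[0],W[...,1]-P[1])<.008; print(P,np.median(W[d][:,2]).round(4),d.sum())
E
```

```text
[ 0.5432 -0.1954  0.0683]
63 [316.7 270.4] [ 0.5438 -0.1954  0.0661]
rim_a_top 0.72 [ 0.5425 -0.1976  0.0554]
clock 0.87 [ 0.5456 -0.1979  0.0463]
bench z 0.0022661545742074605
cam->tool [[-0.0, -0.967, -0.256, 0.07], [1.0, -0.0, 0.0, 0.0], [-0.0, -0.256, 0.967, -0.19], [0.0, 0.0, 0.0, 1.0]]
[0.5978, -0.0724] nan 0
[0.5127, -0.1052] 0.4207 72
[0.6308, -0.1574] 0.0525 27
[0.5458, -0.1902] 0.4646 66
  return _methods._mean(a, axis=axis, dtype=dtype,
  ret = ret.dtype.type(ret / rcount)
```

View pics/w3.png

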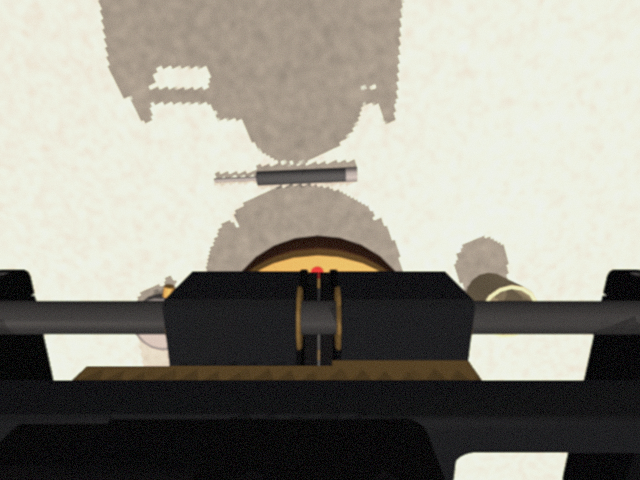

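{"fn": "apply_moves", "kwargs": {
  "plan": [
    [[0, 0.05, 0.11, -0.5, 0, 0.004, 0], [0, 0, 0, -0.5, 0, 0, 0], [0, 0, 0, -0.4, 0, 0, 0], [0, 0, 0, 0, 0, 0, 0]]
  ]
}}

```text
time_s: 7.25
tcp_pos: [0.5494, -0.186, 0.031]
ee_rot: [[-0.405, -0.914, 0.003], [-0.914, 0.405, 0.001], [-0.002, -0.003, -1.0]]
wrist_force: [-1.0, -0.1, -0.4]
gripper_width: 0.003
```

{"fn": "apply_moves", "kwargs": {
  "plan": [
    [[0, -0.13, -0.3, 0, 0, 0, 0], [0, 0, 0, 0, 0, 0, 0]]
  ]
}}

```text
time_s: 7.42
tcp_pos: [0.5457, -0.1928, 0.0293]
ee_rot: [[-0.402, -0.915, 0.0], [-0.915, 0.402, 0.001], [-0.001, 0.0, -1.0]]
wrist_force: [0.5, -0.6, -0.3]
gripper_width: 0.005
```

Good: r ≈ 67 mm. Press.

{"fn": "apply_moves", "kwargs": {
  "plan": [
    [[0, 0, 0, -0.06, 0, 0, 0], [0, 0, 0, -0.06, 0, 0, 0], [0, 0, 0, -0.06, 0, 0, 0]]
  ]
}}

```text
time_s: 7.67
tcp_pos: [0.5463, -0.1934, 0.026]
ee_rot: [[-0.402, -0.915, 0.002], [-0.915, 0.402, 0.001], [-0.001, -0.001, -1.0]]
wrist_force: [-2.8, 2.2, 5.6]
gripper_width: 0.004
```

{"fn": "apply_moves", "kwargs": {
  "plan": [
    [[0, 0, 0, -0.06, 0, 0, 0], [0, 0, 0, -0.06, 0, 0, 0]]
  ]
}}

```text
time_s: 7.83
tcp_pos: [0.5463, -0.1934, 0.0244]
ee_rot: [[-0.403, -0.915, 0.003], [-0.915, 0.403, 0.001], [-0.002, -0.002, -1.0]]
wrist_force: [-1.7, 1.6, 1.3]
gripper_width: 0.009
```

{"fn": "apply_moves", "kwargs": {
  "plan": [
    [[0, 0, 0, -0.06, 0, 0, 0], [0, 0, 0, -0.06, 0, 0, 0], [0, 0, 0, -0.05, 0, 0, 0]]
  ]
}}

```text
time_s: 8.08
tcp_pos: [0.547, -0.1936, 0.0201]
ee_rot: [[-0.403, -0.915, 0.005], [-0.915, 0.403, 0.0], [-0.002, -0.004, -1.0]]
wrist_force: [-2.1, -1.1, 7.6]
gripper_width: 0.005
```

{"fn": "apply_moves", "kwargs": {
  "plan": [
    [[0, 0, 0, -0.04, 0, 0, 0], [0, 0, 0, 1, 0, 0, 0], [0, 0, 0, 1, 0, 0, 0], [0, 0.38, 0.16, 0.3, 0, 0, 0.12], [0, 0.38, 0.16, 0, 0, 0, 0.12], [0, 0.38, 0.16, 0, 0, 0, 0.12], [0, 0.38, 0.16, 0, 0, 0, 0.12], [0, 0.38, 0.16, 0, 0, 0, 0.12], [0, 0.38, 0.16, 0, 0, 0, 0.12], [0, 0.38, 0.16, 0, 0, 0, 0.12], [0, 0.38, 0.16, 0, 0, 0, 0.12], [0, 0.38, 0.16, 0, 0, 0, 0.12]]
  ]
}}

```text
time_s: 9.08
tcp_pos: [0.6347, -0.1572, 0.0775]
ee_rot: [[0.65, -0.76, 0.004], [-0.76, -0.65, 0.002], [0.001, -0.005, -1.0]]
wrist_force: [0.1, 0.6, -0.3]
gripper_width: 0.004
```

{"fn": "apply_moves", "kwargs": {
  "plan": [
    [[0, 0, 0, 0, 0, 0, 0.12], [0, 0, 0, 0, 0, 0, 0.12], [0, 0, 0, 0, 0, 0, 0.12], [0, 0, 0, 0, 0, 0, 0.12], [0, 0, 0, 0, 0, 0, 0], [0, 0, 0, 0, 0, 0, 0]]
  ]
}}

```text
time_s: 9.58
tcp_pos: [0.6374, -0.156, 0.0736]
ee_rot: [[0.935, -0.356, 0.002], [-0.356, -0.935, 0.004], [0.0, -0.005, -1.0]]
wrist_force: [0.0, -0.4, -0.1]
gripper_width: 0.005
```

Run:
```python
from h import *
p=capture('scene');W=cloud(p)
cv2.imwrite('pics/sc5.png',cv2.resize(p['pixels'][185:275,215:311,::-1],None,fx=8,fy=8,interpolation=0))
a=p['pixels'].astype(int); r,g,b=a[...,0],a[...,1],a[...,2]
d=np.hypot(W[...,0]-.570,W[...,1]+.130)
m=((r>110)&(g<r*.5)&(b<r*.5)&(r-g>80)&(d<.1)&(W[...,2]>.03)).astype(np.uint8)
n,l,st,c=cv2.connectedComponentsWithStats(m)
for i in range(1,n): print(st[i,4],c[i].round(1),W[l==i].mean(0).round(4))
```

```text
5 [285. 210.] [ 0.5129 -0.1052  0.0531]
2 [236.  235.5] [ 0.6314 -0.1562  0.0542]
4 [276.5 242.5] [ 0.5992 -0.0712  0.048 ]
```

View pics/sc5.png

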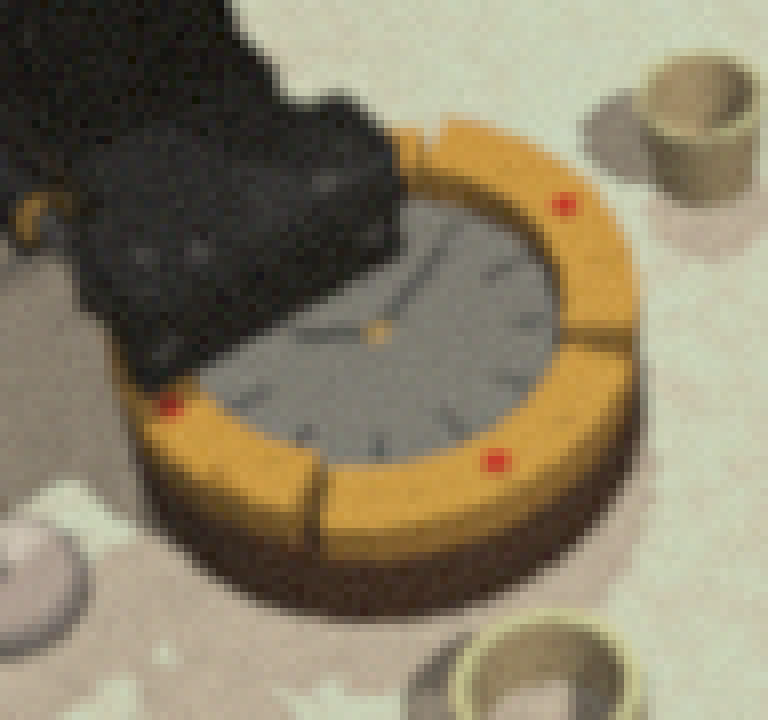

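{"fn": "apply_moves", "kwargs": {
  "plan": [
    [[0, -0.17, -0.1, -0.5, 0, 0, -0.05], [0, 0, 0, -0.5, 0, 0, 0], [0, 0, 0, -0.4, 0, 0, 0], [0, 0, 0, 0, 0, 0, 0], [0, 0, 0, 0, 0, 0, 0]]
  ]
}}

```text
time_s: 10.05
tcp_pos: [0.6337, -0.1589, 0.0376]
ee_rot: [[0.911, -0.413, 0.004], [-0.413, -0.911, 0.004], [0.002, -0.005, -1.0]]
wrist_force: [0.1, -0.4, 0.6]
gripper_width: 0.006
```

{"fn": "apply_moves", "kwargs": {
  "plan": [
    [[0, 0, 0, -0.2, 0.004, 0.004, 0], [0, 0, 0, -0.1, 0, 0, 0], [0, 0, 0, -0.06, 0, 0, 0], [0, 0, 0, -0.06, 0, 0, 0]]
  ]
}}

```text
time_s: 10.38
tcp_pos: [0.6351, -0.159, 0.0278]
ee_rot: [[0.91, -0.414, 0.003], [-0.414, -0.91, 0.008], [-0.001, -0.008, -1.0]]
wrist_force: [0.5, 0.3, -0.5]
gripper_width: 0.006
```

{"fn": "apply_moves", "kwargs": {
  "plan": [
    [[0, 0, 0, -0.06, 0, 0, 0], [0, 0, 0, -0.06, 0, 0, 0]]
  ]
}}

```text
time_s: 10.55
tcp_pos: [0.6355, -0.1591, 0.0259]
ee_rot: [[0.91, -0.414, 0.004], [-0.414, -0.91, 0.007], [0.0, -0.008, -1.0]]
wrist_force: [-1.9, 1.2, 5.8]
gripper_width: 0.002
```

{"fn": "apply_moves", "kwargs": {
  "plan": [
    [[0, 0, 0, -0.06, 0, 0, 0], [0, 0, 0, -0.06, 0, 0, 0]]
  ]
}}

```text
time_s: 10.72
tcp_pos: [0.6355, -0.1591, 0.0244]
ee_rot: [[0.911, -0.413, 0.004], [-0.413, -0.911, 0.007], [0.001, -0.008, -1.0]]
wrist_force: [-1.9, 0.5, 2.5]
gripper_width: 0.008
```

{"fn": "apply_moves", "kwargs": {
  "plan": [
    [[0, 0, 0, -0.06, 0, 0, 0], [0, 0, 0, -0.06, 0, 0, 0]]
  ]
}}

```text
time_s: 10.88
tcp_pos: [0.6358, -0.159, 0.0213]
ee_rot: [[0.91, -0.414, 0.005], [-0.414, -0.91, 0.007], [0.002, -0.009, -1.0]]
wrist_force: [0.3, -1.3, -0.5]
gripper_width: 0.002
```

{"fn": "apply_moves", "kwargs": {
  "plan": [
    [[0, 0, 0, -0.06, 0, 0, 0], [0, 0, 0, -0.03, 0, 0, 0]]
  ]
}}

```text
time_s: 11.05
tcp_pos: [0.6362, -0.1592, 0.02]
ee_rot: [[0.911, -0.413, 0.006], [-0.413, -0.911, 0.006], [0.003, -0.008, -1.0]]
wrist_force: [-3.8, 1.9, 7.7]
gripper_width: 0.001
```

{"fn": "apply_moves", "kwargs": {
  "plan": [
    [[0, 0, 0, 0.6, 0, 0, 0], [0, 0, 0, 1, 0, 0, 0], [0, 0, 0, 0.4, 0, 0, 0], [0, -0.8, 0.35, 0, 0, 0, 0], [0, -0.8, 0.35, 0, 0, 0, 0], [0, -0.8, 0.35, 0, 0, 0, 0], [0, -0.8, 0.35, 0, 0, 0, 0], [0, -0.8, 0.35, 0, 0, 0, 0], [0, -0.8, 0.35, 0, 0, 0, 0], [0, 0, 0, 0, 0, 0, 0], [0, 0, 0, 0, 0, 0, 0], [0, 0, 0, 0, 0, 0, 0]]
  ]
}}

```text
time_s: 12.05
tcp_pos: [0.5107, -0.1048, 0.0663]
ee_rot: [[0.91, -0.416, 0.006], [-0.416, -0.91, 0.008], [0.002, -0.01, -1.0]]
wrist_force: [1.0, -0.5, 0.1]
gripper_width: 0.004
```

```bash
python3 look.py w4|head -6
```

```text
[ 0.5107 -0.1048  0.0663]
172 [313.9  19.9] [ 0.6313 -0.1573  0.0478]
134 [429.7 146.1] [ 0.5462 -0.1901  0.0477]
131 [202.4 149. ] [ 0.5984 -0.0722  0.0477]
46 [316.1 257.7] [ 0.5144 -0.105   0.0538]
clock 0.61 [ 0.5824 -0.1325  0.0403]
```

Three sections are at 47.7 mm (home, with the 2 mm camera bias), the fourth still proud at 53.8; clock unmoved. Last one.

{"fn": "apply_moves", "kwargs": {
  "plan": [
    [[0, 0, 0, -0.5, 0.008, 0.004, 0], [0, 0, 0, -0.5, 0, 0, 0], [0, 0, 0, -0.3, 0, 0, 0], [0, 0, 0, 0, 0, 0, 0]]
  ]
}}

```text
time_s: 12.58
tcp_pos: [0.5134, -0.1057, 0.0305]
ee_rot: [[0.909, -0.417, 0.003], [-0.417, -0.909, 0.017], [-0.004, -0.017, -1.0]]
wrist_force: [-0.7, -0.4, 0.5]
gripper_width: 0.007
```

{"fn": "apply_moves", "kwargs": {
  "plan": [
    [[0, 0, 0, -0.06, 0, 0, 0], [0, 0, 0, -0.06, 0, 0, 0]]
  ]
}}

```text
time_s: 12.75
tcp_pos: [0.5132, -0.106, 0.0263]
ee_rot: [[0.909, -0.418, 0.001], [-0.418, -0.908, 0.017], [-0.006, -0.016, -1.0]]
wrist_force: [-2.0, 2.4, 6.0]
gripper_width: 0.009
```

{"fn": "apply_moves", "kwargs": {
  "plan": [
    [[0, 0, 0, -0.06, 0, 0, 0], [0, 0, 0, -0.06, 0, 0, 0]]
  ]
}}

```text
time_s: 12.92
tcp_pos: [0.5132, -0.106, 0.0237]
ee_rot: [[0.909, -0.418, 0.001], [-0.418, -0.909, 0.017], [-0.007, -0.016, -1.0]]
wrist_force: [-0.5, 0.1, -0.5]
gripper_width: 0.008
```

{"fn": "apply_moves", "kwargs": {
  "plan": [
    [[0, 0, 0, -0.06, 0, 0, 0], [0, 0, 0, -0.06, 0, 0, 0]]
  ]
}}

```text
time_s: 13.08
tcp_pos: [0.514, -0.1059, 0.0209]
ee_rot: [[0.909, -0.417, 0.003], [-0.417, -0.909, 0.017], [-0.005, -0.017, -1.0]]
wrist_force: [-0.4, -0.6, -0.7]
gripper_width: 0.006
```

{"fn": "apply_moves", "kwargs": {
  "plan": [
    [[0, 0, 0, -0.06, 0, 0, 0], [0, 0, 0, -0.02, 0, 0, 0]]
  ]
}}

```text
time_s: 13.25
tcp_pos: [0.5141, -0.1059, 0.0203]
ee_rot: [[0.909, -0.416, 0.003], [-0.416, -0.909, 0.017], [-0.005, -0.017, -1.0]]
wrist_force: [-2.3, 1.4, 5.3]
gripper_width: 0.005
```

{"fn": "apply_moves", "kwargs": {
  "plan": [
    [[0, 0, 0, 0.6, 0, 0, 0], [0, 0, 0, 1, 0, 0, 0], [0, 0, 0, 1, 0, 0, 0], [0, -0.5, 0, 1, 0, 0, 0], [0, -0.5, 0, 1, 0, 0, 0], [0, 0, 0, 1, 0, 0, 0], [0, 0, 0, 0, 0, 0, 0], [0, 0, 0, 0, 0, 0, 0]]
  ]
}}

```text
time_s: 13.92
tcp_pos: [0.4869, -0.1061, 0.1655]
ee_rot: [[0.909, -0.416, 0.003], [-0.416, -0.909, 0.017], [-0.004, -0.016, -1.0]]
wrist_force: [-0.7, 0.9, -1.4]
gripper_width: 0.004
```

```bash
python3 look.py w5
python3 - <<'E'
from h import *
save(capture('scene'),'sc6')
E
```

```text
[ 0.4869 -0.1061  0.1655]
69 [302.9  30.7] [ 0.6317 -0.1573  0.0476]
55 [383.7 117.4] [ 0.5466 -0.1901  0.0477]
57 [226.6 119.9] [ 0.5987 -0.0721  0.0478]
47 [306.5 196.8] [ 0.5138 -0.1051  0.0478]
rim_a_top 0.62 [ 0.5498 -0.1884  0.0478]
clock 0.94 [ 0.5813 -0.1411  0.0432]
glass 0.61 [ 0.5754 -0.1356  0.0431]
bench z 0.0022516549533207484
cam->tool [[-0.0, -0.967, -0.256, 0.069], [1.0, -0.0, -0.0, 0.0], [0.0, -0.256, 0.967, -0.19], [0.0, 0.0, 0.0, 1.0]]
```

View pics/w5.png

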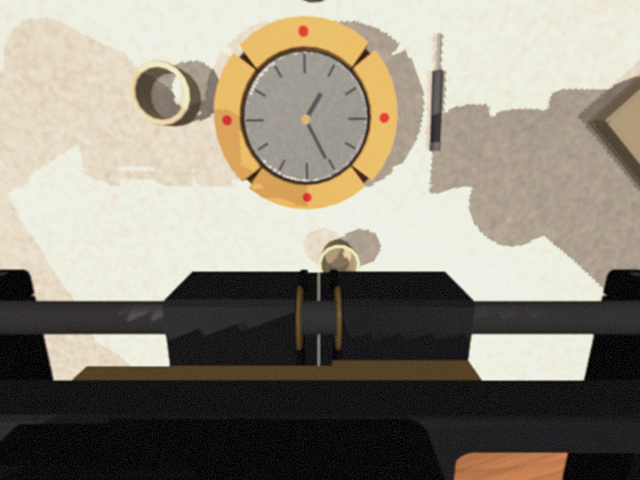

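View pics/sc6.png

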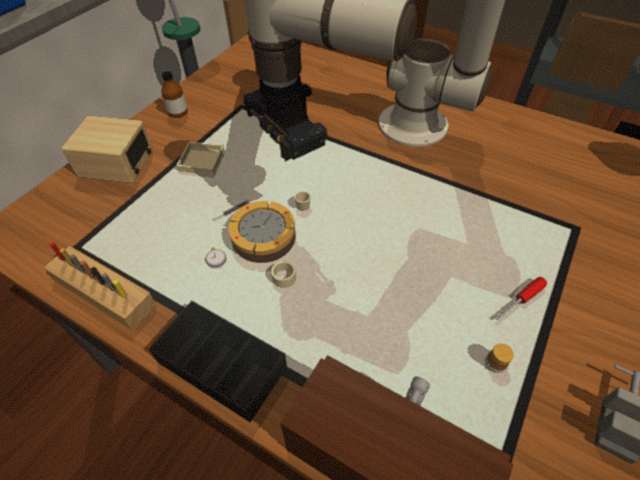

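All four dots now sit at the same height, 47.6–47.8 mm raw (about 45.5 mm above the measured bench). They are at wrist pixels (303,31), (384,117), (227,120) and (307,197). The clock and the bystanders are where they were, and the arm is clear.

Run:
```python
from h import *
print(finish_job()); s=sense(); print(s['time_s'],s['wrist_force'])
```

```text
the job is handed in; nothing more can be done
None
the job is handed in; nothing more can be done
```

All four bezel sections are pressed home, and I've handed the job in. I pressed each one near its middle with the shut fingertips, taking about 14 s of robot time.

**Pressing:** each section gave way with about 4–6 N on the fingertips and bottomed out 6 mm lower. The highest reading was about 16 N, at the bottom of the first section. I only aimed for the rim and saw no sign of touching the glass.

**Last checks:** before I handed in, the wrist camera put all four red dots at 47.6–47.8 mm. The same camera read the bench 2.3 mm high, so that is about 45.5 mm, against 46 mm for fully home. They read about 53.7 mm standing proud. The dots stayed within about 1 mm of where they started, so the clock was not pushed. The other things looked undisturbed in the last picture, and the arm was well clear.

**What disagreed:** the fingertips sat about 35 mm further back along the tool than described, with no contact at the expected height. I measured them in the scene camera and lowered the rest of the way by force. The fourth section was pressed with the tool tilted about 1°, which made no difference to the result.

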